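# Ease the photometer cover shut and start the reading

## Task

The sample is in the photometer. With the fingers only and without gripping anything, tip the upright sample cover forward until it drops by itself, catch it on a finger under its front lip while it is still well open, and lower it gently until it is fully shut, with no bang. Then press the round green read key, let it come up again, and do not shove the photometer or disturb the other things on the bench.

Things in the scene. Friction and masses are not known exactly. Their poses are not given: they have to be found in the camera images.
- photometer: White bench photometer, loose on rubber feet, 3.4 kg with cover; 240 deep (x) x 190 wide (y) mm. Origin under its centre on the worktop; +x to its back, -x to its front, +z up. In front, from x=-120 to -12 mm, a low deck 46 mm high with display and keys; behind, to x=+120 mm, the sample housing, 84 mm high.
- cover_hinge (a point): Mid-point of the cover's hinge axis, on the photometer at (96, 0, 86) mm; the axis runs along the photometer's y.
- cover (a joint): Angle of the grey cover: 0 shut (level), 1.57 upright, 1.8 at its stop. A 0.32 kg shell 140 wide, 100 long, 24 mm deep on a worn stiff hinge: it stays where left while over 1.15 rad open; pushed forward below about 1.13 to 1.05 rad it falls by itself, slowly, then faster, and bangs shut 2 to 5 s later. Up to 2 N at the lip tips it forward; it weighs 0.3 to 2 N on a finger under the lip.
- lip_edge (a point): Middle of the lower front edge of the cover's finger lip, 130 mm from the hinge axis. The lip is a flat tab 90 wide, 8 mm thick, 28 mm out from the cover's front wall, its underside in the plane of the hinge axis. Shut, it lies level 86 to 94 mm above the worktop, 40 mm over the low deck and 22 mm out in front of the housing. Axes turn with the cover: -x hinge to edge, +z out of its top.
- cover_shell: The cover's grey outer shell: the upper half of the lip (4 mm), the top and the walls. Origin on the hinge axis.
- cover_lining: The cover's black rubber underside: the lower half of the lip (4 mm) and the lining of the top. Origin on the hinge axis.
- read_key (a joint): Travel of the read key in m: 0 up, 0.004 fully down (3 N); a spring brings it back.
- red_cap_bottle: White bottle with red cap, 45 x 45 x 88 mm, standing; origin under its centre.
- green_cap_bottle: White bottle with green cap, 45 x 45 x 88 mm, standing; origin under its centre.
- blue_cap_bottle: White bottle with blue cap, 45 x 45 x 88 mm, standing; origin under its centre.
- timer: White lab timer, 58 x 62 x 20 mm, lying face up left of the photometer; origin under its centre.
- petri_dish: Closed petri dish, 62 mm across, 18 mm high, left of the photometer; origin under its centre.
- read_key_top (a point): Centre of the upper face of the round green read key, 24 mm across, at (-82, -62, 58) mm on the photometer (front right of the low deck), 8 mm above its grey collar (40 mm across). It is pressed straight down.

How it is judged:
By the outcome, as a careful person would: the job done as asked, in the order asked, and still so for the second after the job is handed in, with the robot touching nothing.
It also fails if it takes over 58 s, if anything falls off the work surface, if the arm or the gripper's body presses on something with over 40 N, if the wrist force passes 120 N, or if a joint passes its speed limit or range.

## Robot

A 6-joint arm with a two-finger parallel gripper is mounted at the origin on a cart in front of the work surface, level with it; the furniture and walls round the work are solid. World frame = base frame: x ahead of the robot, y to its left, z up, the work surface at z = 0. Lengths are in mm, angles in rad, forces in N, time in s.
With the tool pointing down it reaches from about 325 to 750 mm from the base axis. Payload 7.6 kg.
Tool frame: the origin (TCP) lies on the centre line of the jaws, within the pads' length; the fingertips stand 19 mm ahead of it and the grasp point (between the pads) is the TCP; z points along the fingers, y is the line along which they close (so a half turn about z gives the same grasp; the last joint's range is limited). The gripper opens to 85 mm and grips with 20 to 120 N. Pads are 22 mm wide; open, the fingers measure 114 mm over their backs; the gripper's body (76 mm by 85 mm) begins 54 mm behind the grasp point. The pads swing forward as they close: fully open they stand 13 mm farther back than shut.
Start: joints at [-1.246, 0.052, 1.401, -0, 1.689, -0.07], TCP at [201.953, -484.623, 250.323] pointing down, gripper open.
Joint ranges: [-2.9, 2.9], [-0.91, 2.17], [0.12, 2.37], [-1.06, 4.2], [0.26, 2.73], [-2.93, 2.93]. Speed limits (rad/s): [2.57, 2.57, 3.01, 3.14, 3.14, 3.14].

## Interface

Orientations are given as a rotation vector (axis times angle).
In Python, from cell import bot gives the robot as it stands. Calls block until the motion is done:
- bot.move_to(position, orientation): joint-space move of the TCP to a pose.
- bot.move_l(position, ori=None, feed=150): straight line of the TCP; ori=None keeps the orientation; feed is the mean speed in mm/s.
- bot.movej(angles): joint-space move.
- bot.command_gripper(opening, newtons=None): opening from 0.0 (shut) to 1.0 (fully open); newtons is the grip in N (None keeps the last); returns when the fingers have stopped.
- bot.pause(seconds).
- bot.ik(position, orientation): joint angles nearest the present ones, or None.
- bot.observe(): the state.
- bot.camera(name): name is "side" or "top"; returns the picture (480x640x3 uint8, red, green, blue); there is no depth.
- bot.camera_model(name): a dict with "camera_matrix" (3x3 intrinsics, pixels), "origin" and "attitude" of the camera in the world. Camera axes: x right, y down, z forward; pixel columns grow to the right and rows downward; lengths in mm; the calibration is good to about 2 mm. A picture is of the moment at which its call begins. camera_model takes no time and is no camera call.
A pose or a line that the arm cannot do raises bot.PlanningError and nothing moves.
- bot.sign_off(): hands the job in; it is judged then, once.
The state is a dict: "time_s": time; "joint_positions": joint angles; "qd": joint speeds; "joint_torque": joint torques, N m; "tcp_pos": TCP position; "eef_rot": TCP orientation; "wrist_force": force on the tool from outside, world axes, zero at the start; "ft_torque": the same for the moment, N m; "grip_width": opening from 0.0 (shut) to 1.0 (fully open); "finger_force": force on a finger pad.
Only numpy, scipy, OpenCV 4.12 (cv2) and the standard library are available. Lean on these libraries where they do the work, as an engineer would, in place of code of your own. Each camera call takes 0.05 s, during which the arm holds its last target. There are 200 camera calls.

## Working session

There is one attempt and no reset: what is moved stays moved. The work goes in short steps, each a Python script; the robot and the scene stay as the last script left them, time stands still between calls to the robot, and variables do not carry over. Pictures are saved under pics/ and viewed, at most 10 in all, crops included, and the job is handed in when it is done.

```bash
ls; mkdir -p pics; python3 - <<'E'
from cell import bot
import cv2,numpy as np
for n in("side","top"):
    cv2.imwrite(f"pics/{n}0.png",bot.camera(n)[:,:,::-1]); m=bot.camera_model(n); print(n,{k:np.round(v,3).tolist() for k,v in m.items()})
o=bot.observe();print(o)
E
```

```text
pics
side {'camera_matrix': [[580.639, 0.0, 321.052], [0.0, 580.639, 238.229], [0.0, 0.0, 1.0]], 'origin': [515.419, -1145.046, 1042.728], 'attitude': [-2.235, 0.05, -0.015]}
top {'camera_matrix': [[442.016, 0.0, 318.33], [0.0, 442.016, 241.198], [0.0, 0.0, 1.0]], 'origin': [442.14, 65.313, 1200.717], 'attitude': [-2.17, 2.151, -0.116]}
{'time_s': 0.1, 'joint_positions': array([-1.24630233e+00,  5.27690149e-02,  1.40160238e+00, -2.09174791e-05,
        1.68859917e+00, -7.03023847e-02]), 'qd': array([-0.00103074, -0.00042626, -0.00178627,  0.00170362, -0.00017377,
       -0.00041013]), 'joint_torque': array([ 5.21000384e-04, -3.82582748e+01, -3.60985672e+01, -1.05834952e-04,
        4.72565327e-03, -1.64250002e-05]), 'tcp_pos': array([ 201.8652631 , -484.38401907,  249.56962972]), 'eef_rot': array([-3.07924649e+00, -6.15853804e-01,  3.06584664e-04]), 'wrist_force': array([-0.77320269, -0.83668274, -0.48155621]), 'ft_torque': array([-0.0067339 ,  0.02128533, -0.03385989]), 'finger_force': 0.0, 'grip_width': 1.0001338805657753}
```

View pics/side0.png

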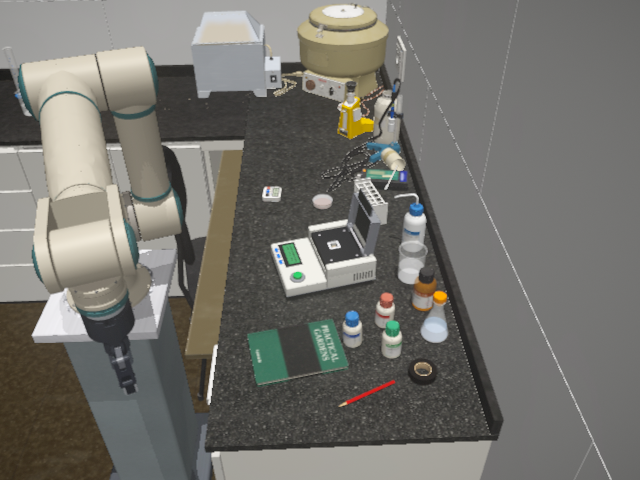

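View pics/top0.png

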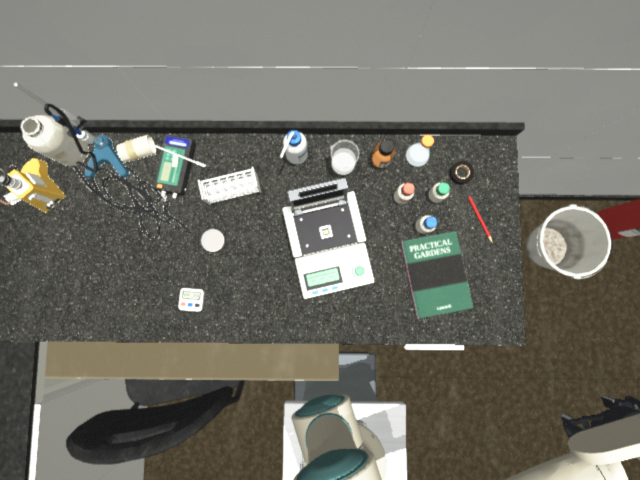

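```bash
cat > h.py <<'E'
from cell import bot
import cv2,numpy as np
from scipy.spatial.transform import Rotation as R
def ray(n,p):
    m=bot.camera_model(n); d=R.from_rotvec(m["attitude"]).as_matrix()@np.linalg.inv(m["camera_matrix"])@[p[0],p[1],1]
    return np.array(m["origin"]),d/np.linalg.norm(d)
def onz(n,p,z):
    o,d=ray(n,p); return o+d*(z-o[2])/d[2]
def tri(a,b):
    (o,d),(p,e)=ray("top",a),ray("side",b)
    s,t=np.linalg.lstsq(np.c_[d,-e],p-o,rcond=None)[0]; return (o+s*d+p+t*e)/2,np.linalg.norm(o+s*d-p-t*e)
def proj(n,P):
    m=bot.camera_model(n); q=m["camera_matrix"]@(R.from_rotvec(m["attitude"]).as_matrix().T@(np.array(P)-m["origin"])); return q[:2]/q[2]
E
python3 - <<'E'
from h import *
T=cv2.imread("pics/top0.png");S=cv2.imread("pics/side0.png")
def green(I,x0,x1,y0,y1):
    h=cv2.cvtColor(I,cv2.COLOR_BGR2HSV); m=cv2.inRange(h,(45,120,80),(90,255,255)); k=np.zeros_like(m);k[y0:y1,x0:x1]=m[y0:y1,x0:x1]
    M=cv2.moments(k,True);return M["m10"]/M["m00"],M["m01"]/M["m00"],M["m00"]
a=green(T,348,372,258,282);b=green(S,288,308,268,286)
print(a,b,tri(a,b),onz("top",a,58),onz("side",b,58))
g=cv2.cvtColor(T,cv2.COLOR_BGR2GRAY)
pts=[]
for c in range(308,368,2):
    r=[r for r in range(280,305) if g[r,c]>130 ]
    pts.append(onz("top",(c,max(r)+.5),46)[:2])
pts=np.array(pts); vx,vy,x,y=cv2.fitLine(pts.astype(np.float32),cv2.DIST_HUBER,0,.01,.01).ravel()
print("front edge",vx,vy,x,y,"yaw",np.arctan2(-vx*np.sign(vy),abs(vy)))
print(np.round(pts[::5],1))
cv2.imwrite("pics/c.png",np.hstack([cv2.resize(T[170:310,270:390],None,fx=3.3,fy=3.3,interpolation=2),cv2.resize(S[170:310,265:385],None,fx=3.3,fy=3.3,interpolation=2)]))
E
```

```text
Traceback (most recent call last):
ZeroDivisionError: float division by zero
```

```bash
cat > m.py <<'E'
from h import *
T=cv2.imread("pics/top0.png");S=cv2.imread("pics/side0.png")
def green(I,x0,x1,y0,y1):
    h=cv2.cvtColor(I,cv2.COLOR_BGR2HSV); m=cv2.inRange(h,(40,70,60),(95,255,255)); k=np.zeros_like(m);k[y0:y1,x0:x1]=m[y0:y1,x0:x1]
    M=cv2.moments(k,True);return M["m10"]/M["m00"],M["m01"]/M["m00"],M["m00"]
a=green(T,348,372,258,282);b=green(S,288,308,268,286)
print(a,b,tri(a,b),onz("top",a,58),onz("side",b,58))
g=cv2.cvtColor(T,cv2.COLOR_BGR2GRAY)
pts=[]
for c in range(308,368,2):
    r=[r for r in range(280,305) if g[r,c]>130 ]
    pts.append(onz("top",(c,max(r)+.5),46)[:2])
pts=np.array(pts); vx,vy,x,y=cv2.fitLine(pts.astype(np.float32),cv2.DIST_HUBER,0,.01,.01).ravel()
print("front edge",vx,vy,x,y,"yaw",np.arctan2(-vx*np.sign(vy),abs(vy)))
print(np.round(pts[::5],1))
cv2.imwrite("pics/c.png",np.hstack([cv2.resize(T[170:310,270:390],None,fx=3.3,fy=3.3,interpolation=2),cv2.resize(S[170:310,265:385],None,fx=3.3,fy=3.3,interpolation=2)]))
E
python3 m.py
```

```text
(356.2307692307692, 270.6923076923077, 13.0) (297.18518518518516, 274.962962962963, 54.0) (array([494.89386599, -26.76811032,  49.05613599]), np.float64(2.3575254708300744)) [495.65316003 -25.99046767  58.        ] [493.91445994 -36.9553589   58.        ]
front edge 0.23763369 -0.97135484 446.38916 5.8305964 yaw 0.23992905
[[423.1  98. ]
 [431.1  72.2]
 [436.5  46.3]
 [441.9  20.4]
 [449.8  -5.6]
 [455.2 -31.5]]
```

View pics/c.png

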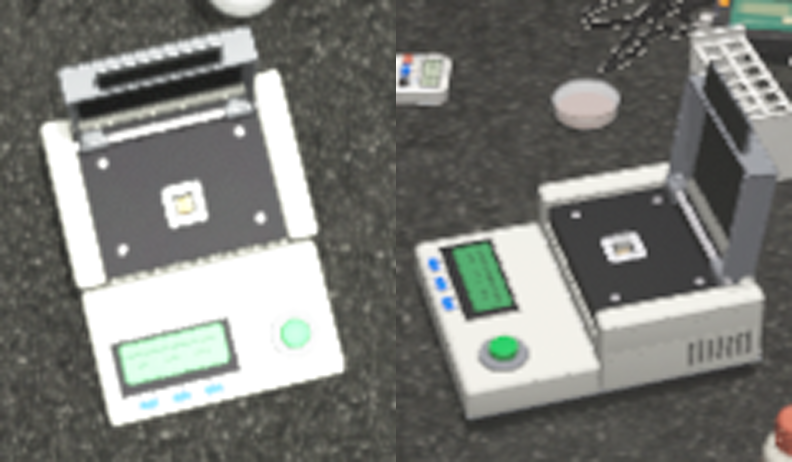

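The pictures show the photometer in the middle of the bench, with its cover upright at the back. In the top view the key is near (359.4, 270.9) and the deck's front corners are near (302.7, 297.9) and (373.9, 281.2). In the side view the key is near (297.4, 275.8) and the black lip spans about (360, 190) to (371, 216). I plan to straddle the lip with half-open fingers: the back finger tips the cover forward and the front finger catches it.

```bash
python3 - <<'E'
from h import *
k1=onz("top",(359.4,270.9),58);k2=onz("side",(297.4,275.8),58);print("key",k1,k2,tri((359.4,270.9),(297.4,275.8)))
fl=[onz("top",(302.7,297.9),46),onz("side",(271.7,243.6),46)];fr=[onz("top",(373.9,281.2),46),onz("side",(286.5,289.),46)]
print(fl,fr)
for f in (0,1):
    d=(fl[f]-fr[f])[:2];print("w",np.hypot(*d),"yaw",np.arctan2(-d[0],d[1]))
yaw=0.235
Rz=R.from_euler("z",yaw).as_matrix()
k=(k1+k2)/2
C=k-Rz@[-82,-62,58]; print("C",C,[ (fl[f]-Rz@[-120,95,46]) .round(1) for f in(0,1)],[ (fr[f]-Rz@[-120,-95,46]).round(1) for f in(0,1)])
for a in(1.45,1.57,1.7):
    for y in(45,-45):
        P=C+Rz@[96-130*np.cos(a),y,86+130*np.sin(a)]; print(a,y,"side",proj("side",P).round(1),"top",proj("top",P).round(1))
for a in (0,-24): 
  P=C+Rz@[96-a,70,86+102]; print(proj("top",P))
E
```

```text
key [495.18875701 -34.1655816   58.        ] [494.43152827 -40.17696035  58.        ] (array([494.87092485, -34.62086418,  53.09785966]), np.float64(1.0913591994886889))
[array([424.56765345, 111.78391252,  46.        ]), array([424.67230002, 109.68126189,  46.        ])] [array([469.3170075 , -72.86077529,  46.        ]), array([466.42317308, -74.97535061,  46.        ])]
w 189.98990874456035 yaw 0.23776945703980235
w 189.31772220360114 yaw 0.22236125807514143
C [ 5.60120054e+02  4.22177430e+01 -5.68434189e-14] [array([563.4,  47.3,   0. ]), array([563.5,  45.2,  -0. ])] [array([563.9,  47.5,   0. ]), array([561. ,  45.4,  -0. ])]
1.45 45 side [346.7 191.1] top [304.  208.6]
1.45 -45 side [357.9 210.5] top [342.7 199.7]
1.57 45 side [352.4 189.9] top [302.4 201.9]
1.57 -45 side [363.9 209.2] top [341.1 193.1]
1.7 45 side [358.6 189.2] top [300.8 194.9]
1.7 -45 side [370.3 208.4] top [339.4 186.1]
[292.44974283 206.63382912]
[290.21080844 196.76314325]
```

```bash
cat >> h.py <<'E'
C=np.array([562.5,46,0]);YAW=0.233;Rz=R.from_euler("z",YAW).as_matrix();SG=1
def W(u,z,y=0): return C+Rz@[96-u,y,86+z]   # u forward of hinge, z above hinge
def ori(t,sg=None):
    z=Rz@[np.cos(t),0,-np.sin(t)]; y=(sg or SG)*(Rz@[np.sin(t),0,np.cos(t)])
    return R.from_matrix(np.c_[np.cross(y,z),y,z]).as_rotvec()
def pose(a,t,tipr=111,L=14,dz=0):
    """jaw centre plane through the lip's mid thickness at cover angle a, tips at radius tipr"""
    M=np.array([tipr*np.cos(a)-4*np.sin(a),tipr*np.sin(a)+4*np.cos(a)])
    u,z=M+L*np.array([np.cos(t),np.sin(t)]); return W(u,z+dz),ori(t)
def cat(a,t,g,s=12,L=14):
    """lip edge at cover angle a rests on the front pad, s from its tip"""
    E=130*np.array([np.cos(a),np.sin(a)]);d=-np.array([np.cos(t),np.sin(t)]);n=np.array([-np.sin(t),np.cos(t)])
    u,z=E+d*(s-L)+n*g/2; return W(u,z),ori(t)
E
python3 - <<'E'
import h; from h import *
for sg in(1,-1):
    h.SG=sg; print(sg)
    for p in [pose(1.65,1.5,dz=60),pose(1.65,1.5),pose(1.25,1.2),pose(.88,.95),cat(.7,.9,46),cat(.4,.65,46),cat(0,.45,46)]:
        q=bot.ik(*p); print(p[0].round(0), None if q is None else np.round(q,2))
E
```

```text
1
[667.  71. 270.] [ 0.05  0.42  0.93  0.01  1.72 -0.18]
[667.  71. 210.] [ 0.05  0.43  1.04  0.01  1.6  -0.19]
[621.  60. 206.] [ 0.    0.09  1.48  0.09  1.21 -0.25]
[582.  51. 185.] [-0.05 -0.14  1.82  0.21  0.88 -0.37]
[575.  49. 186.] [-0.06 -0.18  1.87  0.25  0.82 -0.4 ]
[551.  43. 156.] [-0.12 -0.3   2.13  0.61  0.5  -0.77]
[537.  40. 108.] [-0.17 -0.23  2.29  1.6   0.36 -1.78]
-1
[667.  71. 270.] None
[667.  71. 210.] None
[621.  60. 206.] [0.   0.09 1.48 0.09 1.21 2.89]
[582.  51. 185.] [-0.05 -0.14  1.82  0.21  0.88  2.77]
[575.  49. 186.] [-0.06 -0.18  1.87  0.25  0.82  2.74]
[551.  43. 156.] [-0.12 -0.3   2.13  0.61  0.5   2.38]
[537.  40. 108.] [-0.17 -0.23  2.29  1.6   0.36  1.36]
```

```bash
python3 - <<'E'
from h import *
bot.command_gripper(0.55,20)
bot.move_to(*pose(1.65,1.5,dz=80))
bot.move_l(pose(1.65,1.5,dz=32)[0],feed=120)
o=bot.observe();print(o["time_s"],o["tcp_pos"],o["grip_width"],o["wrist_force"])
T,S=bot.camera("top")[:,:,::-1],bot.camera("side")[:,:,::-1]
cv2.imwrite("pics/c2.png",np.hstack([cv2.resize(T[140:260,270:390],None,fx=3.3,fy=3.3,interpolation=2),cv2.resize(S[130:250,300:420],None,fx=3.3,fy=3.3,interpolation=2)]))
z=R.from_rotvec(o["eef_rot"]).as_matrix()
for L in(0,10,19):
  for y in(-23,23):
    p=proj("side",o["tcp_pos"]+z@[0,y,L]); print(L,y,((p-[300,130])*3.3+[396,0]).round())
for a in(1.57,1.7):print(a,[((proj("side",W(130*np.cos(a),130*np.sin(a),y))-[300,130])*3.3+[396,0]).round() for y in(45,-45)])
E
```

```text
3.6833 [667.48426783  70.65151446 242.89007997] 0.5523265061652539 [ 0.11305852 -0.05179307  1.31015715]
0 -23 [578. 201.]
0 23 [635. 188.]
10 -23 [578. 212.]
10 23 [635. 199.]
19 -23 [579. 221.]
19 23 [636. 208.]
1.57 [array([572., 195.]), array([609., 258.])]
1.7 [array([592., 193.]), array([631., 256.])]
```

View pics/c2.png

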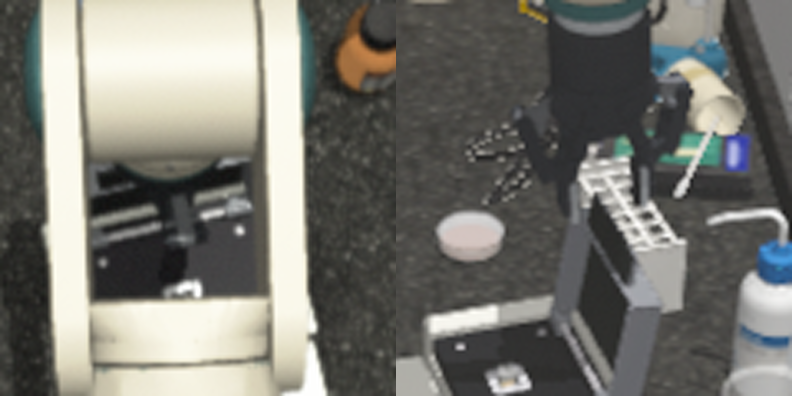

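```bash
sed -i 's/L=14/L=12/g' h.py; python3 - <<'E'
from h import *
T=lambda a:min(1.5,a+.1)
p,o=pose(1.7,1.5); bot.move_l(p+[0,0,30],feed=80); bot.move_l(p,feed=60)
f0=bot.observe()["wrist_force"];print(f0.round(2))
for a in np.arange(1.6,1.09,-.1):
    p,o=pose(a,T(a));bot.move_l(p,o,feed=50);s=bot.observe();print(round(a,2),round(s["time_s"],2),(Rz.T@(s["wrist_force"]-f0)).round(2),(s["tcp_pos"]-p).round(1))
S=bot.camera("side")[:,:,::-1]
cv2.imwrite("pics/c3.png",cv2.resize(S[130:300,240:400],None,fx=3.3,fy=3.3,interpolation=2))
for a in(1.1,1.2,1.3,1.4):print(a,[((proj("side",W(130*np.cos(a),130*np.sin(a),y))-[240,130])*3.3).round() for y in(45,-45)])
E
```

```text
[0.39 0.41 0.74]
1.6 5.06 [-0.   -0.39 -0.4 ] [ 0.  -0.1  0.6]
1.5 5.43 [-0.15 -0.02 -0.53] [-0.1 -0.1  0.1]
1.4 5.81 [-0.82  0.27 -0.29] [-0.2 -0.1 -0.2]
1.3 6.21 [-0.26 -0.95 -0.78] [-0.2 -0.1  0.1]
1.2 6.61 [-0.73 -0.55 -0.48] [0.1 0.  0.1]
1.1 7.01 [ 0.26 -0.26 -0.26] [0.2 0.  0.2]
1.1 [array([302., 222.]), array([336., 287.])]
1.2 [array([316., 214.]), array([351., 278.])]
1.3 [array([332., 207.]), array([367., 271.])]
1.4 [array([347., 201.]), array([384., 265.])]
```

View pics/c3.png

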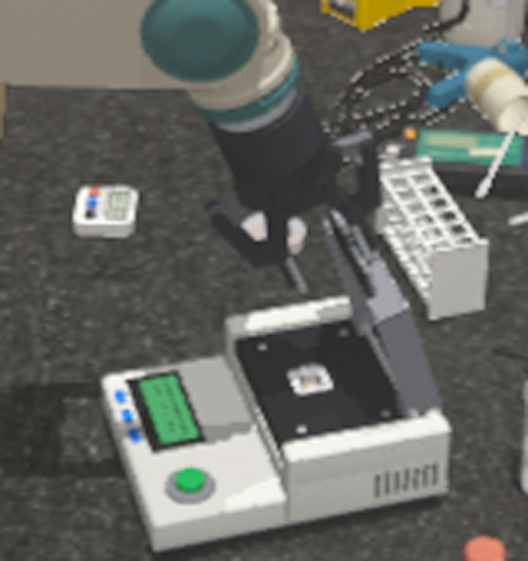

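```bash
python3 - <<'E'
from h import *
im=[]
def snap():
    S=bot.camera("side")[130:290,260:390,::-1]; im.append(cv2.resize(S,None,fx=1.5,fy=1.5,interpolation=2))
def rep(a):
    s=bot.observe();print(round(a,3),round(s["time_s"],2),(Rz.T@s["wrist_force"]).round(2))
for a in (1.05,1.0,.975,.95,.925,.90,.88):
    p,o=pose(a,a+.1);bot.move_l(p,o,feed=30 if a>.98 else 14);rep(a)
    if a<1.: snap()
for i in range(3): bot.pause(.3);rep(a);snap()
cv2.imwrite("pics/c4.png",np.vstack([np.hstack(im[:4]),np.hstack(im[4:8])]))
E
```

```text
1.05 7.42 [ 0.45 -1.01 -0.49]
1.0 7.78 [ 0.17 -0.02  0.99]
0.975 8.14 [-0.09 -0.58 -0.04]
0.95 8.56 [-0.53 -1.24 -1.26]
0.925 8.97 [-0.04  0.38 -1.84]
0.9 9.39 [0.15 0.48 0.1 ]
0.88 9.77 [ 0.97 -0.28 -0.79]
0.88 10.12 [-0.1  -0.65  1.33]
0.88 10.47 [0.15 0.71 0.27]
0.88 10.82 [-0.46  0.98 -0.15]
```

View pics/c4.png

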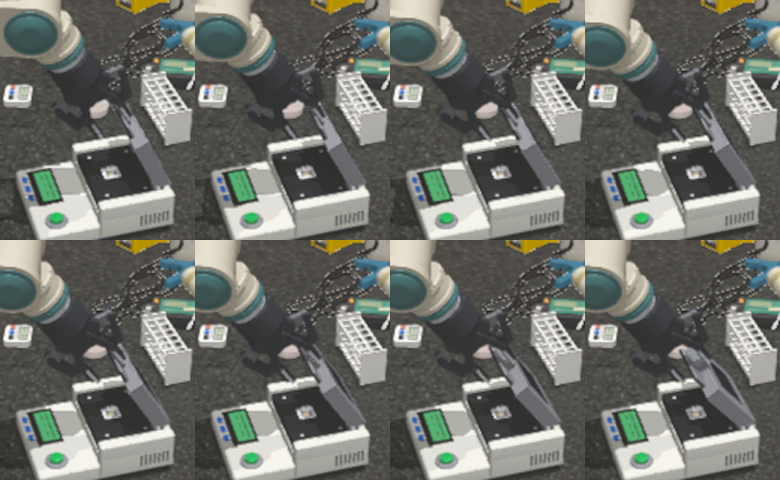

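The cover came off the back finger and was falling in the last two frames. Next I check that it has settled on the front finger.

```bash
python3 - <<'E'
from h import *
bot.pause(.15)
im=[]
for i in range(2):
    im.append(cv2.resize(bot.camera("side")[150:270,270:390,::-1],None,fx=3.3,fy=3.3,interpolation=2))
    s=bot.observe();print(s["time_s"],(Rz.T@s["wrist_force"]).round(2)); 
    if i==0: bot.pause(.25)
cv2.imwrite("pics/c5.png",np.hstack(im))
for a in(.3,.5,.6,.7,.8):print(a,[((proj("side",W(130*np.cos(a),130*np.sin(a),y))-[270,150])*3.3).round() for y in(45,-45)])
E
```

```text
11.0667 [ 0.01 -0.3   0.08]
11.3667 [-0.82 -0.5  -0.04]
0.3 [array([124., 249.]), array([154., 317.])]
0.5 [array([136., 223.]), array([167., 290.])]
0.6 [array([144., 210.]), array([175., 277.])]
0.7 [array([153., 198.]), array([185., 264.])]
0.8 [array([164., 186.]), array([196., 252.])]
```

View pics/c5.png

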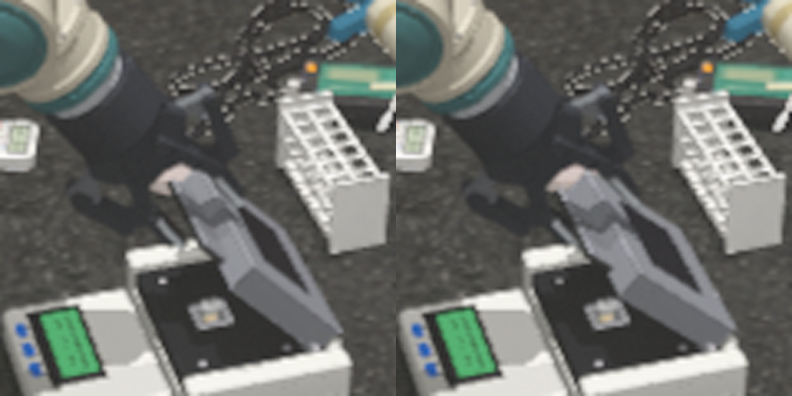

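```bash
python3 - <<'E'
from h import *
im=[]
for i in range(2):
    bot.pause(.35)
    im.append(cv2.resize(bot.camera("side")[150:270,270:390,::-1],None,fx=3.3,fy=3.3,interpolation=2))
    s=bot.observe();print(s["time_s"],(Rz.T@s["wrist_force"]).round(2),s["finger_force"])
cv2.imwrite("pics/c6.png",np.hstack(im)); print(cv2.absdiff(*im).mean())
E
```

```text
11.7667 [-1.39  0.59 -1.01] 0.6209313799627125
12.1667 [-1.22 -0.66 -1.32] 0.8465171093121171
0.5308535693636703
```

View pics/c6.png

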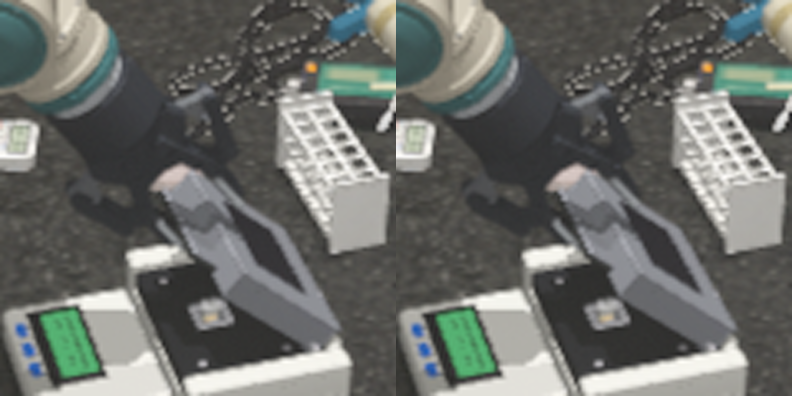

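```bash
python3 - <<'E'
from h import *
from scipy.optimize import fsolve
g=46.8;p0=pose(.88,.98)[0]
a0,s0=fsolve(lambda v:(Rz.T@(cat(v[0],.98,g,v[1])[0]-p0))[[0,2]],[.73,15]);print("a0,s0",a0,s0)
A=list(np.linspace(a0,.1,14)[1:])+[.07,.05,.035,.02,.01,0,-.01,-.02,-.03,-.04,-.05]
miss=0
for a in A:
    k=max(0,min(1,a/a0)); t=.6+.38*k; s=9+(s0-9)*k
    p,o=cat(a,t,g,s); bot.move_l(p,o,feed=16 if a>.11 else 6)
    x=bot.observe();print(round(a,3),round(x["time_s"],2),round(x["finger_force"],2),(Rz.T@x["wrist_force"]).round(1),(x["tcp_pos"]-p).round(1),x["joint_positions"][[2,3,4]].round(2))
    miss=miss+1 if x["finger_force"]<.05 else 0
    if a<.06 and miss>=2: break
    if a>.06 and miss>=3: print("LOST?");break
T,S=bot.camera("top"),bot.camera("side")
cv2.imwrite("pics/c7.png",np.hstack([cv2.resize(I[:,:,::-1],None,fx=3.3,fy=3.3,interpolation=2) for I in(T[180:300,270:390],S[170:290,265:385])]))
E
```

```text
a0,s0 0.7431652985936787 15.526319951542211
0.694 12.7 0.94 [-1.3 -0.8 -1.7] [-0.4 -0.1 -0.5] [1.83 0.21 0.87]
0.644 13.23 0.95 [-1.1 -0.3 -2.5] [-0.3 -0.  -0.4] [1.86 0.23 0.83]
0.595 13.77 0.96 [-2.4  0.4 -1.8] [-0.3 -0.  -0.4] [1.9  0.26 0.8 ]
0.545 14.3 0.99 [-0.9  0.2 -1.9] [-0.3 -0.1 -0.5] [1.93 0.28 0.76]
0.496 14.83 1.02 [-0.5  0.7 -1.6] [-0.3 -0.1 -0.5] [1.96 0.31 0.72]
0.446 15.37 1.05 [-0.9 -0.6 -2.4] [-0.3 -0.  -0.5] [2.   0.34 0.69]
0.397 15.9 1.09 [-1.2  1.5 -2.3] [-0.3 -0.  -0.4] [2.03 0.37 0.65]
0.347 16.43 1.13 [-0.1 -0.5 -2. ] [-0.3 -0.  -0.5] [2.06 0.41 0.61]
0.298 16.97 1.17 [-0.9 -0.8 -2.4] [-0.3 -0.  -0.5] [2.09 0.46 0.58]
0.248 17.49 1.21 [-1.  -0.1 -2.2] [-0.3 -0.  -0.5] [2.11 0.51 0.54]
0.199 18.02 1.2 [-1.1  1.3 -2.5] [-0.2 -0.  -0.3] [2.14 0.57 0.5 ]
0.149 18.54 1.21 [-0.3  0.8 -2.8] [-0.1 -0.  -0.2] [2.16 0.64 0.47]
0.1 19.69 0.66 [-0.4  0.9 -1.5] [-0. -0. -0.] [2.18 0.73 0.44]
0.07 20.45 0.96 [ 0.6 -0.4 -2.3] [-0.1  0.  -0.2] [2.2  0.79 0.42]
0.05 21.0 0.92 [-0.  -0.5 -2.8] [-0.1 -0.  -0.1] [2.2  0.83 0.4 ]
0.035 21.45 0.91 [-0.   0.1 -2.4] [-0.1 -0.  -0.2] [2.21 0.87 0.4 ]
0.02 21.9 0.93 [-0.   0.3 -3.4] [-0.1  0.  -0.2] [2.22 0.9  0.39]
0.01 22.25 0.94 [-0.3 -0.  -1.6] [-0.1 -0.  -0.1] [2.22 0.93 0.38]
0 22.6 0.94 [ 0.7 -0.9 -2.1] [-0.   0.  -0.1] [2.22 0.95 0.38]
-0.01 22.97 0.42 [ 0.3 -0.9 -0.7] [ 0.1 -0.   0.2] [2.22 0.96 0.38]
-0.02 23.33 0.0 [-0.1 -0.4 -0.5] [ 0.1 -0.   0.1] [2.22 0.97 0.37]
-0.03 23.7 0.0 [0.1 0.1 0.7] [-0.   0.  -0.1] [2.22 0.98 0.37]
```

View pics/c7.png

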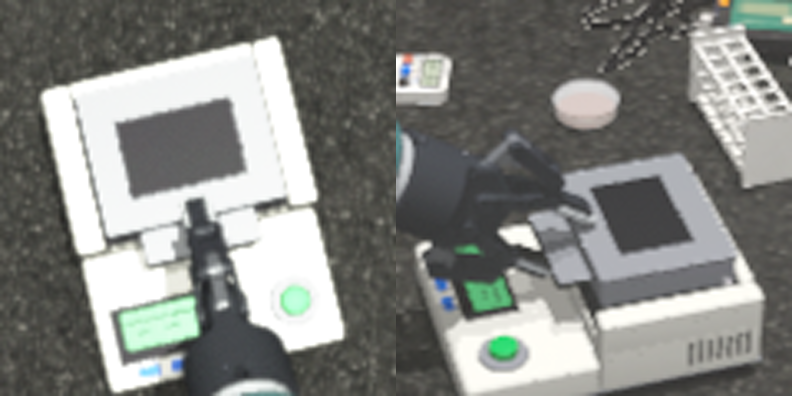

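```bash
python3 - <<'E'
from h import *
P=bot.observe()["tcp_pos"]
for du in (30,25,21):
    try: bot.move_l(P-Rz@[du,0,0],feed=60);print("out",du);break
    except bot.PlanningError as e: print(du,e)
else: raise SystemExit
q=bot.observe()["tcp_pos"]
p1=q+Rz@[-20,0,100]
try: bot.move_l(p1,ori(.9),feed=120)
except bot.PlanningError as e: print(e); bot.move_l(q+[0,0,100],ori(.9),feed=120)
bot.command_gripper(0)
K=np.array([496,-34,0.]);D=ori(np.pi/2)
bot.move_to(K+[0,0,130],D); bot.move_l(K+[0,0,88],feed=80); bot.pause(.3)
F=lambda:np.mean([(bot.observe()["wrist_force"][2],bot.pause(.02))[0] for _ in range(6)])
f0=F();print("f0",f0,bot.observe()["time_s"],bot.observe()["tcp_pos"])
z=83
while z>66:
    bot.move_l(K+[0,0,z],feed=20); f=F()-f0; s=bot.observe(); print(z,round(s["tcp_pos"][2],1),round(f,2),round(s["time_s"],1))
    if f>5.5: break
    z-=1
bot.pause(.3)
bot.move_l(K+[0,0,90],feed=30);bot.pause(.3)
T,S=bot.camera("top"),bot.camera("side")
bot.move_l(K+[0,0,170],feed=120);bot.pause(.3)
T=bot.camera("top");S=bot.camera("side")
cv2.imwrite("pics/c8.png",np.hstack([cv2.resize(I[:,:,::-1],None,fx=2.2,fy=2.2,interpolation=2) for I in(T[140:310,250:430],S[180:350,265:445])]))
print(bot.observe()["time_s"])
E
```

```text
out 30
f0 0.10798954862997884 27.9917 [496.10799278 -34.02275262  88.19220507]
83 83.0 0.1 28.5
82 82.0 -0.05 28.8
81 81.0 0.02 29.2
80 80.0 0.27 29.5
79 79.0 -0.08 29.9
78 78.0 -0.48 30.2
77 77.0 0.09 30.6
76 76.1 1.06 30.9
75 75.1 1.95 31.3
74 74.1 2.2 31.6
73 73.1 2.58 32.0
72 72.9 8.87 32.3
35.0083
```

View pics/c8.png

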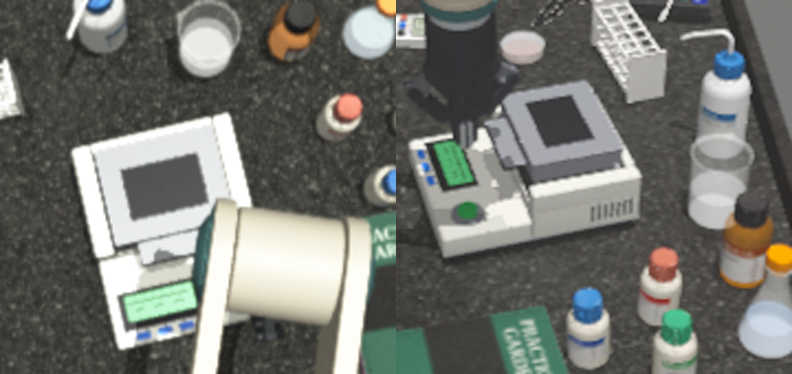

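The cover is shut, and the key was pressed to its stop and released. The photometer and bottles are where they were, and the arm touches nothing.

```bash
python3 -c "
from cell import bot
print(bot.sign_off())"
```

```text
the job is handed in; nothing more can be done
None
```

The job is handed in at about 35 s: the cover tipped, fell by itself, was caught at about 0.74 rad and lowered shut without a bang, then the read key was pressed to its stop and released, with nothing else on the bench seen to move.

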